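# Tap a bearing cup home in a trailer hub

## Robot

A 7-joint arm with a two-finger parallel gripper is mounted at the origin on the work surface. World frame = base frame: x ahead of the robot, y to its left, z up, the work surface at z = 0. Lengths are in m, angles in rad, forces in N, time in s.
With the tool pointing down it reaches from about 0.4 to 0.85 m from the base axis. Payload 4.5 kg.
Tool frame: the origin (TCP) lies midway between the tips of the shut fingers; the grasp point (between the pads) lies 19 mm behind it; z points along the fingers, y is the line along which they close (so a half turn about z gives the same grasp; the last joint's range is limited). The gripper opens to 88 mm and grips with 3 to 60 N. Pads are 18 mm wide; open, the fingers measure 123 mm over their backs; the gripper's body (75 mm by 187 mm) begins 45 mm behind the grasp point.
Start: joints at [-1.119, 0.689, -0.195, 1.565, 0.157, 0.902, -0.215], TCP at [0.254, 0.571, 0.239] pointing down, gripper open.
Joint ranges: [-3.01, 3.01], [-0.46, 2.08], [-1.47, 1.51], [0.13, 2.56], [-1, 4.14], [0.04, 2.09], [-2.66, 2.66]. Speed limits (rad/s): [2.57, 2.57, 3.14, 3.14, 3.14, 3.14, 3.14].

## Interface

Orientations are given as a unit quaternion [x, y, z, w].
In Python, from plant import r gives the robot as it stands.
- The arm moves only by the tool carry_out, never from a script. Its argument "plan" is a list of rows, each an object with "rot": the turn, a rotation vector about the tool's x, y, z in rad, a list of three; "xyz": the shift along the tool's x, y, z in m, a list of three; "grip": the closure in counts, from 0 (fully open) to 255 (shut). In form: [{"rot": [wx, wy, wz], "xyz": [dx, dy, dz], "grip": grip}, ...]. A call has 1 to 8 rows; each row is the pose to reach, as a shift and turn from the pose commanded when the call began, along the tool's axes at that moment; what a row does not reach only later rows make up. A row lasts 1/12 s, in which the tool goes at most 41.7 mm and 7.16 degrees, less where a joint would pass 70% of its speed; a pose out of reach is approached as far as the arm can. A call with a gripper value outside its range is refused whole. The fingers move at their own pace and stop on an object; "squeeze" is the grip in N (left out, the last holds). Time passes only in rows, so rows that repeat a pose let the fingers close. It gives the time, the measured TCP pose, the force, the opening and the grip force at its end, in the units of the state.
- r.get_state(): the state, without advancing time (a new reading comes with each control period).
- r.snapshot(name): name is "scene" or "side" or "wrist"; returns the picture (400x640x3 uint8, red, green, blue); there is no depth.
- r.camera_params(name): a dict with "fx", "fy", "cx", "cy" (pixels), "position" and "attitude" of the camera in the world; the wrist camera has in their place "hand_eye" (4x4, takes a point from camera to tool coordinates, whose origin is the TCP and whose axes are the flange's). Camera axes: x right, y down, z forward; pixel columns grow to the right and rows downward; lengths in m; the calibration is good to about 2 mm. The wrist camera is an equidistant fisheye: a pixel r from the principal point sees the ray r / f radians off the axis. A picture is of the moment at which its call begins: read the wrist's pose just before it. camera_params takes no time and is no camera call.
- r.finish_job(): hands the job in; it is judged then, once.
The state is a dict: "clock": time; "q": joint angles; "qd": joint speeds; "joint_torque": joint torques, N m; "tool_pos": TCP position; "eef_rot": TCP orientation; "contact_force": force on the tool from outside, world axes, zero at the start; "moment": the same for the moment, N m; "opening": opening from 0.0 (shut) to 1.0 (fully open); "finger_force": force on a finger pad.
Only numpy, scipy, OpenCV 4.12 (cv2) and the standard library are available. Lean on these libraries where they do the work, as an engineer would, in place of code of your own. Each camera call takes 0.05 s, during which the arm holds its last target. There are 200 camera calls.

## Task

Take the brass drift out of its wooden block and use its tip, never the gripper, to work the steel bearing cup down into the wheel hub until it is fully home on its shoulder all round. Go round its three lugs, pushing a little on one and then on the next, so that the cup stays nearly square and never cocks, and push gently: no harder than about 25 N. Then put the drift back upright in its block, fully down, let go, and leave the other things on the bench alone.

Things in the scene. Friction and masses are not known exactly. Their poses are not given: they have to be found in the camera images.
- hub: Dark steel trailer wheel hub, bore upward, fixed on an aluminium packing disc 4 to 14 mm thick (differs each time): barrel 92 mm in diameter, 75 mm tall; 140 mm flange 20 to 32 mm above the origin with five upright studs (12 mm thick, tops 62 mm above the origin, on a 58 mm radius). Origin: on the bore's axis at the hub's underside, z up along the bore.
- hub_mouth (a point): Centre of the hub's bore at its top face, 75 mm above the hub's origin. The bore is 69 mm wide and 21 mm deep; at its bottom is the shoulder, a ring with a 50 mm hole in the middle.
- cup: Steel bearing cup, a ring started in the hub's bore: 67 mm outside, 44 mm inside, 18 mm tall, with three driving lugs on its rim. Origin: centre of its underside, z along its axis; lug a lies along its x. Fully home the underside is 54 mm above the hub's origin. Tilted over 0.11 rad (one lug 4.5 mm lower than the others) it cocks and is spoilt; well over 25 N bruises it. It cannot be lifted out.
- lug_a (a point): Top centre of one of three equal flat lugs, 3 mm high, 20 mm long and 9.5 mm wide, evenly spaced on the cup's rim at 28 mm radius. They start 5 to 9 mm proud of the hub's face, unevenly, and are flush with it when the cup is home. A lug pushed down sinks, at 7 to 16 N (one is tighter); the other two stay put, and it stays as left. When home it goes solid: no sinking at 20 N.
- lug_b (a point): Top centre of the second lug, 120 degrees anticlockwise (seen from above) from lug a. The same in all else.
- lug_c (a point): Top centre of the third lug, 240 degrees anticlockwise from lug a. The same in all else.
- drift: Brass drift upright in its block, 0.1 to 0.2 kg. Grip 16 mm thick, 54 mm long; below it a round guard 30 mm wide, 6 mm thick, resting on the block; below that a sleeve 14 mm thick, 18 mm long, out of which a flat-tipped steel pin 10 mm thick sticks, clamped. The tip is 50 to 70 mm below the guard's underside, not the same each time. Origin: centre of the guard's underside; z towards the grip.
- holder: Wooden block fixed to the bench, 80 by 80 by 72 mm, with one upright through-hole 19 mm wide in the middle of its top for the drift's pin and sleeve. Origin: centre of its underside, at bench level.
- multimeter: Bystander: blue plastic multimeter, 85 by 160 by 44 mm, lying face up. Origin: centre of its underside.
- heat_sink: Bystander: finned aluminium heat sink, 50 by 60 by 30 mm. Origin: centre of its underside.
- parts_bowl: Bystander: round stainless steel parts bowl, 110 mm wide, 35 mm tall. Origin: centre of its underside.
- screwdriver: Bystander: screwdriver with a black handle lying on the bench. Origin: its underside, near the middle of its length.
Not all that is in view belongs to the job. There is more than one size of the holder; the one meant has the size given above.

How it is judged:
By the outcome, as a careful person would: the job done as asked, in the order asked, and still so for the second after the job is handed in, with the robot touching nothing.
It also fails if it takes over 70 s, if anything falls off the work surface, if the arm or the gripper's body presses on something with over 40 N, if the wrist force passes 120 N, or if a joint passes its speed limit or range.

## Working session

There is one attempt and no reset: what is moved stays moved. The work goes in short steps, Python scripts to look and compute and a tool call to move; the robot and the scene stay as the last step left them, time stands still between calls to the robot, and variables do not carry over. Pictures are saved under pics/ and viewed, at most 10 in all, crops included, and the job is handed in when it is done.

Besides the shell and the picture viewer there is one more tool, called after "Call:" in YAML: its name, and indented under it one key for each argument. carry_out: Moves the arm, as the interface text tells. Its arguments: {"type":"object","properties":{"plan":{"type":"array"},"squeeze":{"type":"number"}},"required":["plan"]}

```bash
ls; mkdir -p pics
python3 - <<'E'
from plant import r
import cv2, numpy as np
s=r.get_state(); print({k:np.round(v,3) for k,v in s.items()})
for n in ("scene","side","wrist"):
    p=r.camera_params(n); print(n,{k:np.round(v,4).tolist() for k,v in p.items()})
a=r.snapshot("scene");b=r.snapshot("side");c=r.snapshot("wrist")
for n,i in zip("scene side wrist".split(),(a,b,c)): cv2.imwrite(f"pics/{n}0.png",i[:,:,::-1])
E
```

```text
pics
{'clock': np.float64(0.0), 'q': array([-1.119,  0.69 , -0.195,  1.566,  0.157,  0.903, -0.215]), 'qd': array([ 0.001, -0.001,  0.   , -0.   ,  0.   ,  0.   , -0.001]), 'joint_torque': array([-0.0000e+00, -5.2755e+01, -1.2670e+00, -1.5343e+01, -5.3000e-02,
        7.0000e-03,  0.0000e+00]), 'tool_pos': array([0.253, 0.571, 0.238]), 'eef_rot': array([ 0.207,  0.978, -0.001, -0.   ]), 'contact_force': array([ 0.401, -1.515, -0.477]), 'moment': array([-0.   , -0.039,  0.043]), 'finger_force': np.float64(0.0), 'opening': np.float64(0.996)}
scene {'fx': 384.5764, 'fy': 384.5764, 'cx': 319.0652, 'cy': 196.4262, 'position': [0.8908, 0.5761, 0.6403], 'attitude': [0.275, 0.8642, -0.4053, -0.1157]}
side {'fx': 446.905, 'fy': 446.905, 'cx': 314.09, 'cy': 186.7612, 'position': [0.3088, -0.7944, 0.7848], 'attitude': [0.8944, -0.1164, 0.0592, -0.4278]}
wrist {'fx': 309.7069, 'fy': 309.7069, 'cx': 317.0774, 'cy': 202.9624, 'hand_eye': [[0.0008, -0.9569, -0.2906, 0.0738], [1.0, 0.0007, 0.0004, -0.0001], [-0.0001, -0.2906, 0.9569, -0.1454], [0.0, 0.0, 0.0, 1.0]]}
```

View pics/scene0.png

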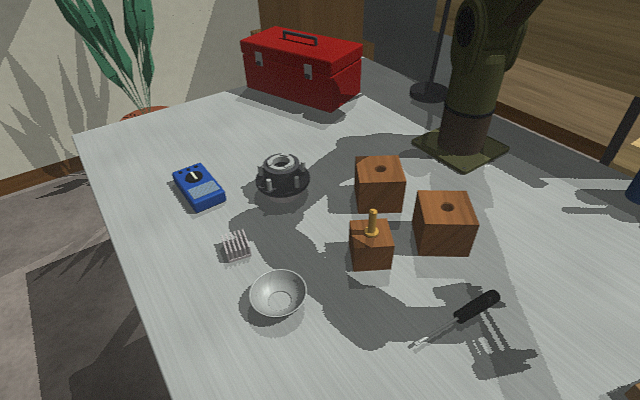

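View pics/side0.png

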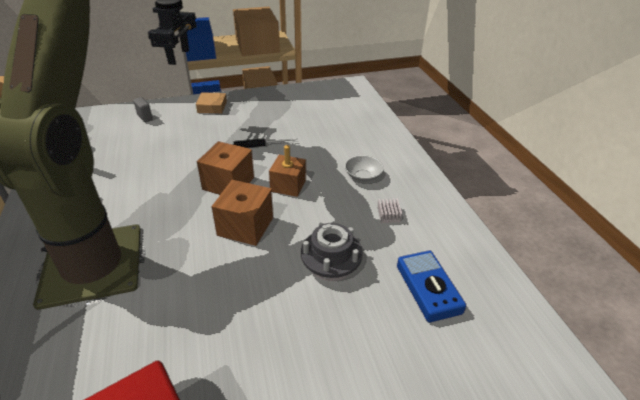

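The scene view shows three wooden blocks: (380,183), (445,222), and a smaller one at (371,245) holding the brass drift, with its grip top at about (374,210). The hub is at (283,170). In the side view the drift is at (288,155) and the hub at (334,245). I'll measure all three blocks and confirm the drift's block in a crop.

```bash
cat > h.py <<'E'
import numpy as np, cv2
from scipy.spatial.transform import Rotation as R
from plant import r
def cam(n, st=None):
    p=r.camera_params(n)
    if n!="wrist": return p,R.from_quat(p["attitude"]).as_matrix(),np.array(p["position"])
    st=st or r.get_state(); A=R.from_quat(st["eef_rot"]).as_matrix(); H=np.array(p["hand_eye"])
    return p,A@H[:3,:3],A@H[:3,3]+np.array(st["tool_pos"])
def ray(n,uv,st=None):
    p,A,o=cam(n,st); x=(uv[0]-p["cx"])/p["fx"]; y=(uv[1]-p["cy"])/p["fy"]
    if n=="wrist":
        t=np.hypot(x,y); k=np.sinc(t/np.pi); d=np.array([x*k,y*k,np.cos(t)])
    else: d=np.array([x,y,1.])
    return o,A@(d/np.linalg.norm(d))
def plane(n,uv,z,st=None):
    o,d=ray(n,uv,st); return o+d*(z-o[2])/d[2]
def meet(rays):
    M=sum(np.eye(3)-np.outer(d,d) for o,d in rays); b=sum((np.eye(3)-np.outer(d,d))@o for o,d in rays)
    X=np.linalg.solve(M,b); return X,max(np.linalg.norm(np.cross(X-o,d)) for o,d in rays)
def proj(n,X,st=None):
    p,A,o=cam(n,st); c=A.T@(np.array(X)-o)
    if n=="wrist":
        t=np.arctan2(np.hypot(c[0],c[1]),c[2]); k=t/np.hypot(c[0],c[1])
    else: k=1/c[2]
    return np.array([p["cx"]+p["fx"]*c[0]*k,p["cy"]+p["fy"]*c[1]*k])
E
python3 - <<'E'
from h import *
T=dict(grip=((374,210),(287,145)),guard=((371.5,231),(287.5,165)),hole1=((380,169),(241,197)),hole2=((448,208),(224,156)),hub=((283,162),(334,236)))
for k,(a,b) in T.items(): print(k,*[np.round(v,3) for v in meet([ray("scene",a),ray("side",b)])])
a=cv2.imread("pics/scene0.png")[140:280,340:490];b=cv2.imread("pics/side0.png")[120:250,190:340]
a=cv2.resize(a,None,fx=2.6,fy=2.6,interpolation=3);b=cv2.resize(b,(390,364),interpolation=3)
cv2.imwrite("pics/crop1.png",np.hstack([a,b]) if a.shape[0]==b.shape[0] else np.hstack([a[:364],b]))
E
```

```text
grip [0.497 0.173 0.134] 0.001
guard [0.496 0.17  0.072] 0.002
hole1 [0.356 0.039 0.094] 0.001
hole2 [0.334 0.227 0.092] 0.001
hub [ 0.53  -0.134  0.088] 0.005
```

View pics/crop1.png

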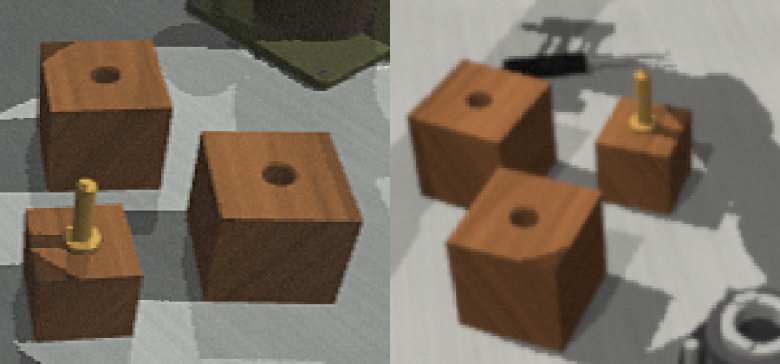

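The crop confirms it. The two empty blocks are larger, with tops at about 93 mm. The block holding the drift has its top at about 72 mm, so it is the one meant. The drift stands at (0.496, 0.171) with its grip top at about 0.133 m. Now I'll move over it.

Call:
carry_out:
  plan:
    - {"rot": [0, 0, 0], "xyz": [-0.38, -0.265, 0], "grip": 0}
    - {"rot": [0, 0, 0], "xyz": [-0.38, -0.265, 0], "grip": 0}
    - {"rot": [0, 0, 0], "xyz": [-0.38, -0.265, 0], "grip": 0}
    - {"rot": [0, 0, 0], "xyz": [-0.38, -0.265, 0], "grip": 0}
    - {"rot": [0, 0, 0], "xyz": [-0.38, -0.265, 0], "grip": 0}
    - {"rot": [0, 0, 0], "xyz": [-0.38, -0.265, 0], "grip": 0}
    - {"rot": [0, 0, 0], "xyz": [-0.38, -0.265, 0], "grip": 0}
    - {"rot": [0, 0, 0], "xyz": [-0.38, -0.265, 0], "grip": 0}

```text
clock: 0.82
tool_pos: [0.4267, 0.2841, 0.2387]
eef_rot: [0.207, 0.978, -0.0, -0.0]
contact_force: [1.2, 0.3, 0.4]
opening: 1.001
finger_force: 0.0
```

Call:
carry_out:
  plan:
    - {"rot": [0, 0, 0], "xyz": [-0.035, -0.025, 0], "grip": 0}
    - {"rot": [0, 0, 0], "xyz": [-0.07, -0.05, 0], "grip": 0}
    - {"rot": [0, 0, 0], "xyz": [-0.105, -0.072, 0], "grip": 0}
    - {"rot": [0, 0, 0], "xyz": [-0.105, -0.072, 0], "grip": 0}
    - {"rot": [0, 0, 0], "xyz": [-0.105, -0.072, 0], "grip": 0}

```text
clock: 1.23
tool_pos: [0.4944, 0.1741, 0.2384]
eef_rot: [0.211, 0.978, -0.001, 0.0]
contact_force: [0.1, 0.7, -0.0]
opening: 1.001
finger_force: 0.0
```

Run:
```python
from h import *
s=r.get_state(); im=r.snapshot("wrist"); print(np.round(s["tool_pos"],4),np.round(s["eef_rot"],3))
import pickle; pickle.dump(s,open("s1.pkl","wb")); cv2.imwrite("pics/wrist1.png",im[:,:,::-1])
print(proj("wrist",(0.496,0.171,0.133),s),proj("wrist",(0.53,-.134,.085),s))
```

```text
[0.4944 0.1741 0.2384] [ 0.211  0.978 -0.001  0.   ]
[314.78983459 203.3246277 ] [123.87270226 301.78964247]
```

View pics/wrist1.png

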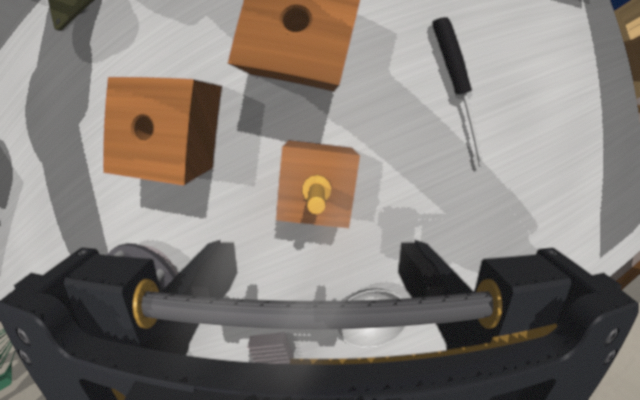

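The wrist view shows the drift upright, with its grip top at (317,205) and its guard centre at (316,187). The hub is hidden behind the left finger. I'll refine the drift by meeting rays from all three views.

Run:
```python
from h import *
import pickle; s=pickle.load(open("s1.pkl","rb"))
im=cv2.imread("pics/wrist1.png"); hsv=cv2.cvtColor(im,40); m=cv2.inRange(hsv,(17,120,120),(32,255,255)); m[240:]=0
ys,xs=np.nonzero(m); print(xs.min(),xs.max(),ys.min(),ys.max())
top=meet([ray("scene",(374,210)),ray("side",(287,145)),ray("wrist",(317,205.5),s)]);gd=meet([ray("scene",(371.5,231)),ray("side",(287.5,165)),ray("wrist",(316,187),s)])
print(top,gd)
print(plane("wrist",(317,205.5),.133,s),plane("wrist",(316,187),.078,s))
P=(top[0]+gd[0])/2; A=R.from_quat(s["eef_rot"]).as_matrix(); print(P, A.T@(np.array([P[0],P[1],.086])-s["tool_pos"]))
```

```text
302 330 175 213
(array([0.49760142, 0.17272619, 0.13451532]), np.float64(0.0018023077240879007)) (array([0.49637225, 0.17054061, 0.07241947]), np.float64(0.0019710739393797357))
[0.49852846 0.1719109  0.133     ] [0.49582876 0.17193023 0.078     ]
[0.49698683 0.1716334  0.10346739] [-0.0032462  -0.0009327   0.15237563]
```

Call:
carry_out:
  plan:
    - {"rot": [0, 0, 0], "xyz": [-0.003, -0.001, 0.035], "grip": 0}
    - {"rot": [0, 0, 0], "xyz": [-0.003, -0.001, 0.07], "grip": 0}
    - {"rot": [0, 0, 0], "xyz": [-0.003, -0.001, 0.105], "grip": 0}
    - {"rot": [0, 0, 0], "xyz": [-0.003, -0.001, 0.135], "grip": 100}
    - {"rot": [0, 0, 0], "xyz": [-0.003, -0.001, 0.152], "grip": 130}
    - {"rot": [0, 0, 0], "xyz": [-0.003, -0.001, 0.152], "grip": 150}
    - {"rot": [0, 0, 0], "xyz": [-0.003, -0.001, 0.152], "grip": 150}
  squeeze: 50

```text
clock: 1.87
tool_pos: [0.4939, 0.1774, 0.0863]
eef_rot: [0.206, 0.979, -0.0, -0.001]
contact_force: [-0.5, 0.5, 0.5]
opening: 0.724
finger_force: 0.0
```

Call:
carry_out:
  plan:
    - {"rot": [0, 0, 0], "xyz": [0, 0, 0], "grip": 255}
    - {"rot": [0, 0, 0], "xyz": [0, 0, 0], "grip": 255}
    - {"rot": [0, 0, 0], "xyz": [0, 0, 0], "grip": 255}
    - {"rot": [0, 0, 0], "xyz": [0, 0, 0], "grip": 255}
    - {"rot": [0, 0, 0], "xyz": [0, 0, 0], "grip": 255}
  squeeze: 50

```text
clock: 2.28
tool_pos: [0.4957, 0.1756, 0.0875]
eef_rot: [0.208, 0.978, 0.0, 0.001]
contact_force: [0.2, -0.3, -0.8]
opening: 0.341
finger_force: 0.0
```

Call:
carry_out:
  plan:
    - {"rot": [0, 0, 0], "xyz": [-0.001, -0.002, 0], "grip": 255}
    - {"rot": [0, 0, 0], "xyz": [-0.001, -0.002, 0], "grip": 255}
    - {"rot": [0, 0, 0], "xyz": [-0.001, -0.002, 0], "grip": 255}
    - {"rot": [0, 0, 0], "xyz": [-0.001, -0.002, 0], "grip": 255}
    - {"rot": [0, 0, 0], "xyz": [-0.001, -0.002, 0], "grip": 255}
  squeeze: 50

```text
clock: 2.7
tool_pos: [0.4954, 0.1727, 0.0869]
eef_rot: [0.208, 0.978, -0.0, 0.0]
contact_force: [0.6, -1.6, 2.9]
opening: 0.167
finger_force: 50.0
```

Call:
carry_out:
  plan:
    - {"rot": [0, 0, 0], "xyz": [0, 0, -0.02], "grip": 255}
    - {"rot": [0, 0, 0], "xyz": [0, 0, -0.055], "grip": 255}
    - {"rot": [0, 0, 0], "xyz": [0, 0, -0.09], "grip": 255}
    - {"rot": [0, 0, 0], "xyz": [0, 0, -0.13], "grip": 255}
    - {"rot": [0, 0, 0], "xyz": [-0.02, -0.025, -0.13], "grip": 255}
    - {"rot": [0, 0, 0], "xyz": [-0.045, -0.051, -0.13], "grip": 255}
    - {"rot": [0, 0, 0], "xyz": [-0.07, -0.08, -0.13], "grip": 255}
    - {"rot": [0, 0, 0], "xyz": [-0.095, -0.109, -0.13], "grip": 255}

```text
clock: 3.37
tool_pos: [0.5379, 0.0341, 0.2167]
eef_rot: [0.207, 0.978, 0.0, -0.0]
contact_force: [1.6, -0.0, -1.4]
opening: 0.168
finger_force: 50.0
```

Call:
carry_out:
  plan:
    - {"rot": [0, 0, 0], "xyz": [-0.026, -0.03, 0], "grip": 255}
    - {"rot": [0, 0, 0], "xyz": [-0.052, -0.06, 0], "grip": 255}
    - {"rot": [0, 0, 0], "xyz": [-0.078, -0.09, 0], "grip": 255}
    - {"rot": [0, 0, 0], "xyz": [-0.104, -0.12, 0], "grip": 255}
    - {"rot": [0, 0, 0], "xyz": [-0.13, -0.145, 0], "grip": 255}
    - {"rot": [0, 0, 0], "xyz": [-0.141, -0.157, 0], "grip": 255}
    - {"rot": [0, 0, 0], "xyz": [-0.141, -0.157, 0], "grip": 255}
    - {"rot": [0, 0, 0], "xyz": [-0.141, -0.157, 0], "grip": 255}

```text
clock: 4.03
tool_pos: [0.6025, -0.1662, 0.2157]
eef_rot: [0.208, 0.978, 0.0, -0.001]
contact_force: [-0.7, 0.6, -1.4]
opening: 0.174
finger_force: 50.0
```

```bash
cat > look.py <<'E'
import sys,pickle
from h import *
k=sys.argv[1]
for n in sys.argv[2:]:
    s=r.get_state(); im=r.snapshot(n); cv2.imwrite(f"pics/{n}{k}.png",im[:,:,::-1]); pickle.dump(s,open(f"s{n}{k}.pkl","wb"))
print(np.round(s["tool_pos"],4),np.round(s["eef_rot"],3),np.round(s["contact_force"],1))
E
python3 look.py 2 wrist scene side
```

```text
[ 0.6026 -0.1633  0.2162] [ 0.206  0.979  0.001 -0.001] [-0.1  0.2 -2.3]
```

View pics/wrist2.png

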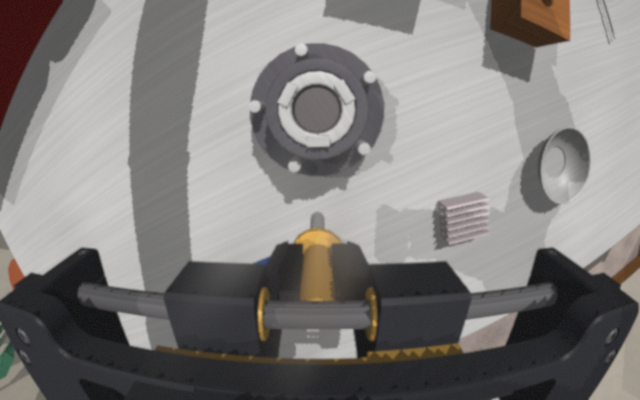

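The wrist view shows the hub bore centred near (317,108) with the bright cup ring and its lugs, and the drift tip at about (317,213). I'll enlarge the hub and the tip.

Run:
```python
from h import *
import pickle
s=pickle.load(open("swrist2.pkl","rb"))
w=cv2.imread("pics/wrist2.png"); a=cv2.resize(w[55:165,262:372],(440,440),interpolation=2)
X=np.array(s["tool_pos"])+[0,0,-.06]
c=[]
for n in("scene","side"):
    u=proj(n,X).astype(int); print(n,u); im=cv2.imread(f"pics/{n}2.png"); t=cv2.resize(im[u[1]-35:u[1]+20,u[0]-40:u[0]+40],(320,220),interpolation=2); c.append(t)
cv2.imwrite("pics/crop2.png",np.hstack([a,np.vstack(c)]))
```

```text
scene [245 143]
side [370 216]
```

View pics/crop2.png

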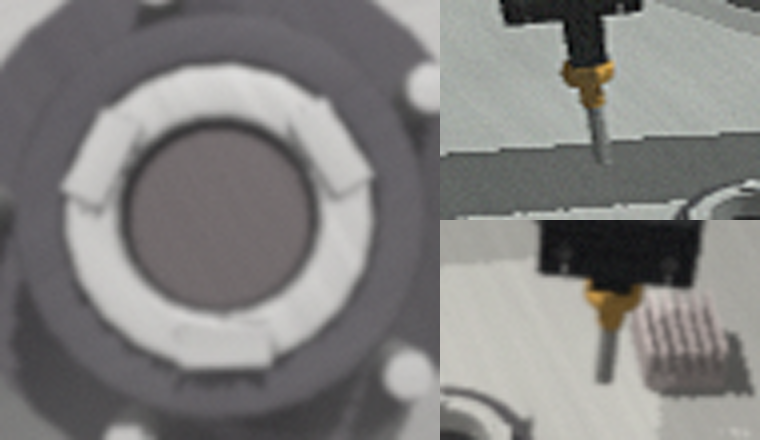

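The crop shows the lugs at about (287,94), (346,92) and (318,142) in wrist pixels. The drift tip is at scene (245.5,148.5) and side (371,221). I'll triangulate these.

Run:
```python
from h import *
import pickle
s=pickle.load(open("swrist2.pkl","rb")); s["tool_pos"]=np.mean([[.6025,-.1662,.2157],[.6026,-.1633,.2162]],0)
A=R.from_quat([.2075,.978,0,0]).as_matrix(); s["eef_rot"]=[.2075,.978,0,0]
loc=lambda X:A.T@(X-s["tool_pos"])
for k,a,b,c in(("tip",(245.5,148.5),(371.2,221),(317,212.5)),("guard",(242,126.7),(373.2,199.7),None)):
    rs=[ray("scene",a),ray("side",b)]+([ray("wrist",c,s)] if c else [])
    X,e=meet(rs); print(k,np.round(X,4),np.round(e,4),"tool",np.round(loc(X),4), "2view",np.round(loc(meet(rs[:2])[0]),4))
# ring in each view
C={}
for n,f,win in(("scene","scene2",(255,140,310,190)),("side","side2",(305,215,365,265)),("wrist","wrist2",(270,60,365,160))):
    im=cv2.imread(f"pics/{f}.png"); x0,y0,x1,y1=win; g=cv2.cvtColor(im,6)[y0:y1,x0:x1]
    m=(g>(150 if n=="wrist" else 125)).astype(np.uint8); k,l,st,ce=cv2.connectedComponentsWithStats(m)
    cs=sorted([(st[i,4],tuple(st[i,:4]+[x0,y0,0,0])) for i in range(1,k)],reverse=True)[:2]; print(n,cs)
    i=1+np.argmax(st[1:,4]); q,_=cv2.findContours((l==i).astype(np.uint8),0,1); q=max(q,key=len); el=cv2.fitEllipse(q); C[n]=np.array(el[0])+[x0,y0]; print(C[n],el[1:])
X,e=meet([ray("scene",C["scene"]),ray("side",C["side"]),ray("wrist",C["wrist"],s)]); print("ring",X,e)
for z in (.088,.093):
  L=[plane("wrist",p,z,s)[:2] for p in((287.3,93.8),(345.8,91.8),(318.3,142))]; c=plane("wrist",C["wrist"],z,s)[:2]
  for l in L: print(z,np.round(l,4),"r,ang",np.hypot(*(l-c)),np.degrees(np.arctan2(*(l-c)[::-1])),"tool",np.round(A.T[:2,:2]@(l-s["tool_pos"][:2]),4))
  print("c",c,"mean",np.mean(L,0))
print("tip wrist on tool z .036..05", [np.round(loc(plane("wrist",(317,212.5),s["tool_pos"][2]-d,s)),4) for d in(.04,.05,.06)])
```

```text
tip [ 0.6043 -0.1651  0.1419] 0.0015 tool [-0.0017  0.0004  0.0741] 2view [-0.0024  0.0011  0.0738]
guard [ 0.6044 -0.1645  0.2008] 0.0004 tool [-0.0016  0.001   0.0151] 2view [-0.0016  0.001   0.0151]
scene [(np.int32(179), (np.int64(267), np.int64(153), np.int64(27), np.int64(17))), (np.int32(107), (np.int64(298), np.int64(157), np.int64(12), np.int64(18)))]
[280.58759308 161.0016861 ] ((14.922124862670898, 25.55279541015625), 82.26282501220703)
side [(np.int32(1312), (np.int64(305), np.int64(215), np.int64(60), np.int64(38))), (np.int32(22), (np.int64(324), np.int64(258), np.int64(6), np.int64(5)))]
[336.02519226 230.82844543] ((36.48918914794922, 66.11193084716797), 95.06771087646484)
wrist [(np.int32(2384), (np.int64(278), np.int64(71), np.int64(77), np.int64(76))), (np.int32(61), (np.int64(359), np.int64(143), np.int64(6), np.int64(12)))]
[316.25438309 108.34848404] ((74.40644836425781, 75.25025177001953), 77.8151626586914)
ring [ 0.53518032 -0.1322501   0.09725679] 0.0053737645107362324
0.088 [ 0.5099 -0.152 ] r,ang 0.028376717673246142 -141.52080514512102 tool [ 0.0899 -0.026 ]
0.088 [ 0.5288 -0.1048] r,ang 0.029664019080332574 96.25353743092718 tool [0.0917 0.0248]
0.088 [ 0.56   -0.1448] r,ang 0.029842874503865236 -20.469893345206206 tool [0.047 0.001]
c [ 0.53207635 -0.13433563] mean [ 0.53291401 -0.13387091]
0.093 [ 0.5103 -0.1517] r,ang 0.02785769437304519 -141.52080514512107 tool [ 0.0896 -0.0255]
0.093 [ 0.529  -0.1054] r,ang 0.029121450441577847 96.25353743092725 tool [0.0914 0.0244]
0.093 [ 0.5596 -0.1446] r,ang 0.029297034516632067 -20.469893345206305 tool [0.0475 0.001 ]
c [ 0.53213018 -0.13434597] mean [ 0.53295251 -0.13388975]
tip wrist on tool z .036..05 [array([ 0.0112, -0.0001,  0.04  ]), array([ 0.0079, -0.0001,  0.05  ]), array([ 0.0045, -0.0001,  0.06  ])]
```

The tip is about 59 mm below the guard, at tool (-0.0005, 0, 0.074). The lugs lie at about 98°, 218° and 338° round (0.533, -0.134), with tops at roughly 0.09–0.098 m. I'll start on the 338° lug.

Call:
carry_out:
  plan:
    - {"rot": [0, 0, 0], "xyz": [0.025, 0, 0], "grip": 255}
    - {"rot": [0, 0, 0], "xyz": [0.05, 0.0005, 0.01], "grip": 255}
    - {"rot": [0, 0, 0], "xyz": [0.05, 0.0005, 0.025], "grip": 255}
    - {"rot": [0, 0, 0], "xyz": [0.05, 0.0005, 0.035], "grip": 255}
    - {"rot": [0, 0, 0], "xyz": [0.05, 0.0005, 0.039], "grip": 255}
    - {"rot": [0, 0, 0], "xyz": [0.05, 0.0005, 0.041], "grip": 255}
    - {"rot": [0, 0, 0], "xyz": [0.05, 0.0005, 0.041], "grip": 255}

```text
clock: 4.77
tool_pos: [0.5583, -0.1446, 0.1755]
eef_rot: [0.207, 0.978, 0.0, 0.0]
contact_force: [0.8, 0.3, -1.4]
opening: 0.172
finger_force: 50.0
```

```bash
python3 look.py 3 wrist scene side
python3 - <<'E'
from h import *
c=[]
w=cv2.imread("pics/wrist3.png"); c.append(cv2.resize(w[130:250,255:375],(400,400),interpolation=2))
s=r.get_state(); X=np.array(s["tool_pos"])+[0,0,-.074]
for n in("scene","side"):
    u=proj(n,X).astype(int); im=cv2.imread(f"pics/{n}3.png"); c.append(cv2.resize(im[u[1]-40:u[1]+20,u[0]-40:u[0]+20],(400 if n=="scene" else 400,400),interpolation=2)[:, :][::2,::2] if 0 else cv2.resize(im[u[1]-40:u[1]+20,u[0]-45:u[0]+45],(300,200),interpolation=2))
cv2.imwrite("pics/crop3.png",np.hstack([c[0],np.vstack(c[1:])]))
E
```

```text
[ 0.5585 -0.1449  0.176 ] [0.207 0.978 0.    0.001] [-0.1 -0.1 -2.1]
```

View pics/crop3.png

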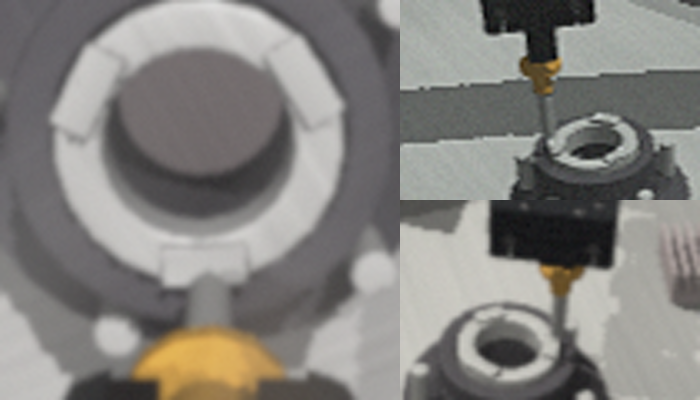

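The tip hovers over the 338° lug, at about (317,214) against the lug centre at about (316.5,208.6) in wrist pixels. I'll check how far off it is radially.

Run:
```python
from h import *
s=r.get_state(); s["tool_pos"]=np.array([.5584,-.1447,.1757]); s["eef_rot"]=[.2075,.978,0,0]
A=R.from_quat(s["eef_rot"]).as_matrix()
px=lambda x,y:(255+x*.3,130+y*.3)
for z in(.090,.094,.098):
  L=[A.T@(plane("wrist",px(*p),z,s)-s["tool_pos"]) for p in((87,93),(305,83),(205,265))]; L=np.array(L)[:,:2]
  print(z,np.round(L,4).tolist(),"mean",np.round(L.mean(0),4),np.round(np.linalg.norm(L-L.mean(0),axis=1),4))
print("tip", A.T@(plane("wrist",(317.2,213),.1757-.074,s)-s["tool_pos"]))
```

```text
0.09 [[0.0392, -0.0273], [0.0415, 0.0221], [-0.0017, -0.0005]] mean [ 0.0263 -0.0019] [0.0284 0.0284 0.0281]
0.094 [[0.0398, -0.0268], [0.042, 0.0217], [-0.0004, -0.0005]] mean [ 0.0271 -0.0019] [0.0279 0.0279 0.0276]
0.098 [[0.0404, -0.0263], [0.0426, 0.0213], [0.0009, -0.0005]] mean [ 0.028  -0.0018] [0.0275 0.0274 0.0271]
tip [-6.40714798e-04  4.12203773e-05  7.40000000e-02]
```

Offsets are fine to about 1 mm. Now I'll come down slowly onto this lug.

Call:
carry_out:
  plan:
    - {"rot": [0, 0, 0], "xyz": [0.001, -0.001, 0.002], "grip": 255}
    - {"rot": [0, 0, 0], "xyz": [0.001, -0.001, 0.004], "grip": 255}
    - {"rot": [0, 0, 0], "xyz": [0.001, -0.001, 0.005], "grip": 255}
    - {"rot": [0, 0, 0], "xyz": [0.001, -0.001, 0.006], "grip": 255}
    - {"rot": [0, 0, 0], "xyz": [0.001, -0.001, 0.006], "grip": 255}

```text
clock: 5.33
tool_pos: [0.5562, -0.1454, 0.1695]
eef_rot: [0.207, 0.978, 0.0, -0.0]
contact_force: [-0.2, -0.1, -1.8]
opening: 0.172
finger_force: 50.0
```

Call:
carry_out:
  plan:
    - {"rot": [0, 0, 0], "xyz": [0, 0, 0.0005], "grip": 255}
    - {"rot": [0, 0, 0], "xyz": [0, 0, 0.001], "grip": 255}
    - {"rot": [0, 0, 0], "xyz": [0, 0, 0.0015], "grip": 255}
    - {"rot": [0, 0, 0], "xyz": [0, 0, 0.002], "grip": 255}
    - {"rot": [0, 0, 0], "xyz": [0, 0, 0.002], "grip": 255}

```text
clock: 5.75
tool_pos: [0.5562, -0.1453, 0.1676]
eef_rot: [0.207, 0.978, 0.0, -0.0]
contact_force: [0.5, -0.4, -1.5]
opening: 0.168
finger_force: 50.0
```

Call:
carry_out:
  plan:
    - {"rot": [0, 0, 0], "xyz": [0, 0, 0.0005], "grip": 255}
    - {"rot": [0, 0, 0], "xyz": [0, 0, 0.001], "grip": 255}
    - {"rot": [0, 0, 0], "xyz": [0, 0, 0.0015], "grip": 255}
    - {"rot": [0, 0, 0], "xyz": [0, 0, 0.002], "grip": 255}
    - {"rot": [0, 0, 0], "xyz": [0, 0, 0.002], "grip": 255}

```text
clock: 6.17
tool_pos: [0.5567, -0.1454, 0.1666]
eef_rot: [0.207, 0.978, -0.0, 0.001]
contact_force: [-1.3, 0.2, 5.8]
opening: 0.169
finger_force: 50.0
```

Contact on the 338° lug (R) comes at about this depth. Next I'll touch the 98° lug (P) to compare heights.

Call:
carry_out:
  plan:
    - {"rot": [0, 0, 0], "xyz": [0, 0, -0.008], "grip": 255}
    - {"rot": [0, 0, 0], "xyz": [0.02, 0.012, -0.008], "grip": 255}
    - {"rot": [0, 0, 0], "xyz": [0.0393, 0.023, -0.008], "grip": 255}
    - {"rot": [0, 0, 0], "xyz": [0.0393, 0.023, -0.0065], "grip": 255}
    - {"rot": [0, 0, 0], "xyz": [0.0393, 0.023, -0.0055], "grip": 255}
    - {"rot": [0, 0, 0], "xyz": [0.0393, 0.023, -0.005], "grip": 255}
    - {"rot": [0, 0, 0], "xyz": [0.0393, 0.023, -0.0045], "grip": 255}
    - {"rot": [0, 0, 0], "xyz": [0.0393, 0.023, -0.0045], "grip": 255}

```text
clock: 6.83
tool_pos: [0.5301, -0.1093, 0.1701]
eef_rot: [0.208, 0.978, -0.0, 0.0]
contact_force: [0.8, -0.4, -1.4]
opening: 0.17
finger_force: 50.0
```

Call:
carry_out:
  plan:
    - {"rot": [0, 0, 0], "xyz": [0, 0, 0.0005], "grip": 255}
    - {"rot": [0, 0, 0], "xyz": [0, 0, 0.001], "grip": 255}
    - {"rot": [0, 0, 0], "xyz": [0, 0, 0.0015], "grip": 255}
    - {"rot": [0, 0, 0], "xyz": [0, 0, 0.0015], "grip": 255}

```text
clock: 7.17
tool_pos: [0.5297, -0.1085, 0.1685]
eef_rot: [0.208, 0.978, 0.0, -0.0]
contact_force: [-0.3, -0.1, -1.0]
opening: 0.167
finger_force: 50.0
```

Call:
carry_out:
  plan:
    - {"rot": [0, 0, 0], "xyz": [0, 0, 0.0005], "grip": 255}
    - {"rot": [0, 0, 0], "xyz": [0, 0, 0.001], "grip": 255}
    - {"rot": [0, 0, 0], "xyz": [0, 0, 0.0015], "grip": 255}
    - {"rot": [0, 0, 0], "xyz": [0, 0, 0.0015], "grip": 255}

```text
clock: 7.5
tool_pos: [0.5298, -0.1084, 0.1673]
eef_rot: [0.207, 0.978, 0.0, 0.0]
contact_force: [0.0, 0.1, 0.0]
opening: 0.174
finger_force: 50.0
```

Call:
carry_out:
  plan:
    - {"rot": [0, 0, 0], "xyz": [0, 0, 0.0005], "grip": 255}
    - {"rot": [0, 0, 0], "xyz": [0, 0, 0.001], "grip": 255}
    - {"rot": [0, 0, 0], "xyz": [0, 0, 0.001], "grip": 255}

```text
clock: 7.75
tool_pos: [0.5299, -0.1082, 0.1668]
eef_rot: [0.207, 0.978, 0.0, 0.0]
contact_force: [-1.2, 0.1, 5.2]
opening: 0.169
finger_force: 50.0
```

Call:
carry_out:
  plan:
    - {"rot": [0, 0, 0], "xyz": [0, 0, -0.007], "grip": 255}
    - {"rot": [0, 0, 0], "xyz": [0, -0.023, -0.007], "grip": 255}
    - {"rot": [0, 0, 0], "xyz": [0, -0.046, -0.007], "grip": 255}
    - {"rot": [0, 0, 0], "xyz": [0, -0.046, -0.005], "grip": 255}
    - {"rot": [0, 0, 0], "xyz": [0, -0.046, -0.0035], "grip": 255}
    - {"rot": [0, 0, 0], "xyz": [0, -0.046, -0.003], "grip": 255}
    - {"rot": [0, 0, 0], "xyz": [0, -0.046, -0.0025], "grip": 255}
    - {"rot": [0, 0, 0], "xyz": [0, -0.046, -0.0025], "grip": 255}

```text
clock: 8.42
tool_pos: [0.5115, -0.1493, 0.1686]
eef_rot: [0.207, 0.978, 0.0, 0.0]
contact_force: [-0.2, 0.4, -0.9]
opening: 0.166
finger_force: 50.0
```

Call:
carry_out:
  plan:
    - {"rot": [0, 0, 0], "xyz": [0, 0, 0.0005], "grip": 255}
    - {"rot": [0, 0, 0], "xyz": [0, 0, 0.001], "grip": 255}
    - {"rot": [0, 0, 0], "xyz": [0, 0, 0.0015], "grip": 255}
    - {"rot": [0, 0, 0], "xyz": [0, 0, 0.0015], "grip": 255}

```text
clock: 8.75
tool_pos: [0.5113, -0.15, 0.1674]
eef_rot: [0.207, 0.978, 0.0, 0.0]
contact_force: [-0.5, 0.7, 1.1]
opening: 0.168
finger_force: 50.0
```

Call:
carry_out:
  plan:
    - {"rot": [0, 0, 0], "xyz": [0, 0, 0.0006], "grip": 255}
    - {"rot": [0, 0, 0], "xyz": [0, 0, 0.0012], "grip": 255}
    - {"rot": [0, 0, 0], "xyz": [0, 0, 0.0018], "grip": 255}
    - {"rot": [0, 0, 0], "xyz": [0, 0, 0.0024], "grip": 255}
    - {"rot": [0, 0, 0], "xyz": [0, 0, 0.003], "grip": 255}
    - {"rot": [0, 0, 0], "xyz": [0, 0, 0.003], "grip": 255}

```text
clock: 9.25
tool_pos: [0.511, -0.1505, 0.1651]
eef_rot: [0.207, 0.978, -0.0, 0.0]
contact_force: [-2.1, 0.9, 8.4]
opening: 0.166
finger_force: 50.0
```

Call:
carry_out:
  plan:
    - {"rot": [0, 0, 0], "xyz": [0, 0, -0.009], "grip": 255}
    - {"rot": [0, 0, 0], "xyz": [-0.02, 0.012, -0.009], "grip": 255}
    - {"rot": [0, 0, 0], "xyz": [-0.0393, 0.023, -0.009], "grip": 255}
    - {"rot": [0, 0, 0], "xyz": [-0.0393, 0.023, -0.006], "grip": 255}
    - {"rot": [0, 0, 0], "xyz": [-0.0393, 0.023, -0.004], "grip": 255}
    - {"rot": [0, 0, 0], "xyz": [-0.0393, 0.023, -0.003], "grip": 255}
    - {"rot": [0, 0, 0], "xyz": [-0.0393, 0.023, -0.002], "grip": 255}
    - {"rot": [0, 0, 0], "xyz": [-0.0393, 0.023, -0.0015], "grip": 255}

```text
clock: 9.92
tool_pos: [0.5559, -0.1455, 0.1666]
eef_rot: [0.208, 0.978, -0.0, 0.0]
contact_force: [-2.0, 0.4, 7.7]
opening: 0.167
finger_force: 50.0
```

Call:
carry_out:
  plan:
    - {"rot": [0, 0, 0], "xyz": [0, 0, 0.0006], "grip": 255}
    - {"rot": [0, 0, 0], "xyz": [0, 0, 0.0012], "grip": 255}
    - {"rot": [0, 0, 0], "xyz": [0, 0, 0.0018], "grip": 255}
    - {"rot": [0, 0, 0], "xyz": [0, 0, 0.002], "grip": 255}
    - {"rot": [0, 0, 0], "xyz": [0, 0, 0.002], "grip": 255}

```text
clock: 10.33
tool_pos: [0.5563, -0.1457, 0.1653]
eef_rot: [0.208, 0.978, -0.0, 0.001]
contact_force: [-1.2, 0.5, 10.2]
opening: 0.168
finger_force: 50.0
```

Call:
carry_out:
  plan:
    - {"rot": [0, 0, 0], "xyz": [0, 0, 0.0005], "grip": 255}
    - {"rot": [0, 0, 0], "xyz": [0, 0, 0.001], "grip": 255}
    - {"rot": [0, 0, 0], "xyz": [0, 0, 0.001], "grip": 255}

```text
clock: 10.58
tool_pos: [0.5565, -0.1457, 0.1644]
eef_rot: [0.208, 0.978, -0.0, 0.001]
contact_force: [-1.2, 0.5, 10.3]
opening: 0.17
finger_force: 50.0
```

Call:
carry_out:
  plan:
    - {"rot": [0, 0, 0], "xyz": [0, 0, -0.009], "grip": 255}
    - {"rot": [0, 0, 0], "xyz": [0.02, 0.012, -0.009], "grip": 255}
    - {"rot": [0, 0, 0], "xyz": [0.0393, 0.023, -0.009], "grip": 255}
    - {"rot": [0, 0, 0], "xyz": [0.0393, 0.023, -0.006], "grip": 255}
    - {"rot": [0, 0, 0], "xyz": [0.0393, 0.023, -0.0045], "grip": 255}
    - {"rot": [0, 0, 0], "xyz": [0.0393, 0.023, -0.0035], "grip": 255}
    - {"rot": [0, 0, 0], "xyz": [0.0393, 0.023, -0.0025], "grip": 255}
    - {"rot": [0, 0, 0], "xyz": [0.0393, 0.023, -0.0015], "grip": 255}

```text
clock: 11.25
tool_pos: [0.5293, -0.108, 0.1647]
eef_rot: [0.208, 0.978, 0.0, -0.001]
contact_force: [-3.5, 4.0, 7.8]
opening: 0.163
finger_force: 50.0
```

Call:
carry_out:
  plan:
    - {"rot": [0, 0, 0], "xyz": [0, 0, 0.0006], "grip": 255}
    - {"rot": [0, 0, 0], "xyz": [0, 0, 0.0012], "grip": 255}
    - {"rot": [0, 0, 0], "xyz": [0, 0, 0.0018], "grip": 255}
    - {"rot": [0, 0, 0], "xyz": [0, 0, 0.0018], "grip": 255}

```text
clock: 11.58
tool_pos: [0.5293, -0.1075, 0.1628]
eef_rot: [0.207, 0.978, 0.001, -0.001]
contact_force: [-2.5, 3.1, 6.5]
opening: 0.165
finger_force: 50.0
```

Call:
carry_out:
  plan:
    - {"rot": [0, 0, 0], "xyz": [0, 0, -0.009], "grip": 255}
    - {"rot": [0, 0, 0], "xyz": [0, -0.023, -0.009], "grip": 255}
    - {"rot": [0, 0, 0], "xyz": [0, -0.046, -0.009], "grip": 255}
    - {"rot": [0, 0, 0], "xyz": [0, -0.046, -0.006], "grip": 255}
    - {"rot": [0, 0, 0], "xyz": [0, -0.046, -0.0045], "grip": 255}
    - {"rot": [0, 0, 0], "xyz": [0, -0.046, -0.003], "grip": 255}
    - {"rot": [0, 0, 0], "xyz": [0, -0.046, -0.002], "grip": 255}
    - {"rot": [0, 0, 0], "xyz": [0, -0.046, -0.001], "grip": 255}

```text
clock: 12.25
tool_pos: [0.5117, -0.1509, 0.1644]
eef_rot: [0.207, 0.978, -0.001, 0.001]
contact_force: [-2.6, -2.2, 10.9]
opening: 0.167
finger_force: 50.0
```

Call:
carry_out:
  plan:
    - {"rot": [0, 0, 0], "xyz": [0, 0, 0.0006], "grip": 255}
    - {"rot": [0, 0, 0], "xyz": [0, 0, 0.0012], "grip": 255}
    - {"rot": [0, 0, 0], "xyz": [0, 0, 0.0018], "grip": 255}
    - {"rot": [0, 0, 0], "xyz": [0, 0, 0.0018], "grip": 255}

```text
clock: 12.58
tool_pos: [0.5113, -0.1512, 0.1627]
eef_rot: [0.207, 0.978, -0.001, 0.0]
contact_force: [-3.0, -2.5, 9.2]
opening: 0.171
finger_force: 50.0
```

Call:
carry_out:
  plan:
    - {"rot": [0, 0, 0], "xyz": [0, 0, -0.009], "grip": 255}
    - {"rot": [0, 0, 0], "xyz": [-0.02, 0.012, -0.009], "grip": 255}
    - {"rot": [0, 0, 0], "xyz": [-0.0393, 0.023, -0.009], "grip": 255}
    - {"rot": [0, 0, 0], "xyz": [-0.0393, 0.023, -0.006], "grip": 255}
    - {"rot": [0, 0, 0], "xyz": [-0.0393, 0.023, -0.004], "grip": 255}
    - {"rot": [0, 0, 0], "xyz": [-0.0393, 0.023, -0.0025], "grip": 255}
    - {"rot": [0, 0, 0], "xyz": [-0.0393, 0.023, -0.0015], "grip": 255}
    - {"rot": [0, 0, 0], "xyz": [-0.0393, 0.023, -0.0005], "grip": 255}

```text
clock: 13.25
tool_pos: [0.5573, -0.1444, 0.1637]
eef_rot: [0.207, 0.978, 0.001, 0.002]
contact_force: [0.2, 2.0, 9.6]
opening: 0.166
finger_force: 50.0
```

Call:
carry_out:
  plan:
    - {"rot": [0, 0, 0], "xyz": [0, 0, 0.0006], "grip": 255}
    - {"rot": [0, 0, 0], "xyz": [0, 0, 0.0012], "grip": 255}
    - {"rot": [0, 0, 0], "xyz": [0, 0, 0.0018], "grip": 255}
    - {"rot": [0, 0, 0], "xyz": [0, 0, 0.0018], "grip": 255}

```text
clock: 13.58
tool_pos: [0.5576, -0.1446, 0.1622]
eef_rot: [0.207, 0.978, 0.001, 0.002]
contact_force: [0.9, 2.1, 8.7]
opening: 0.167
finger_force: 50.0
```

Call:
carry_out:
  plan:
    - {"rot": [0, 0, 0], "xyz": [0, 0, -0.009], "grip": 255}
    - {"rot": [0, 0, 0], "xyz": [0.02, 0.012, -0.009], "grip": 255}
    - {"rot": [0, 0, 0], "xyz": [0.0393, 0.023, -0.009], "grip": 255}
    - {"rot": [0, 0, 0], "xyz": [0.0393, 0.023, -0.006], "grip": 255}
    - {"rot": [0, 0, 0], "xyz": [0.0393, 0.023, -0.004], "grip": 255}
    - {"rot": [0, 0, 0], "xyz": [0.0393, 0.023, -0.0025], "grip": 255}
    - {"rot": [0, 0, 0], "xyz": [0.0393, 0.023, -0.0015], "grip": 255}
    - {"rot": [0, 0, 0], "xyz": [0.0393, 0.023, -0.0008], "grip": 255}

```text
clock: 14.25
tool_pos: [0.5296, -0.1088, 0.1615]
eef_rot: [0.208, 0.978, -0.0, -0.0]
contact_force: [-1.4, 1.5, 6.5]
opening: 0.165
finger_force: 50.0
```

Call:
carry_out:
  plan:
    - {"rot": [0, 0, 0], "xyz": [0, 0, 0.0005], "grip": 255}
    - {"rot": [0, 0, 0], "xyz": [0, 0, 0.001], "grip": 255}
    - {"rot": [0, 0, 0], "xyz": [0, 0, 0.001], "grip": 255}

```text
clock: 14.5
tool_pos: [0.5296, -0.1086, 0.1605]
eef_rot: [0.208, 0.978, 0.0, -0.0]
contact_force: [-2.0, 1.5, 5.6]
opening: 0.17
finger_force: 50.0
```

Call:
carry_out:
  plan:
    - {"rot": [0, 0, 0], "xyz": [0, 0, -0.009], "grip": 255}
    - {"rot": [0, 0, 0], "xyz": [0, -0.023, -0.009], "grip": 255}
    - {"rot": [0, 0, 0], "xyz": [0, -0.046, -0.009], "grip": 255}
    - {"rot": [0, 0, 0], "xyz": [0, -0.046, -0.006], "grip": 255}
    - {"rot": [0, 0, 0], "xyz": [0, -0.046, -0.004], "grip": 255}
    - {"rot": [0, 0, 0], "xyz": [0, -0.046, -0.0025], "grip": 255}
    - {"rot": [0, 0, 0], "xyz": [0, -0.046, -0.0012], "grip": 255}
    - {"rot": [0, 0, 0], "xyz": [0, -0.046, -0.0003], "grip": 255}

```text
clock: 15.17
tool_pos: [0.5114, -0.1512, 0.1614]
eef_rot: [0.207, 0.978, -0.001, 0.0]
contact_force: [-2.4, -2.8, 10.1]
opening: 0.167
finger_force: 50.0
```

Call:
carry_out:
  plan:
    - {"rot": [0, 0, 0], "xyz": [0, 0, 0.0006], "grip": 255}
    - {"rot": [0, 0, 0], "xyz": [0, 0, 0.0012], "grip": 255}
    - {"rot": [0, 0, 0], "xyz": [0, 0, 0.0012], "grip": 255}

```text
clock: 15.42
tool_pos: [0.5112, -0.1514, 0.1603]
eef_rot: [0.207, 0.978, -0.001, 0.0]
contact_force: [-2.6, -3.0, 9.3]
opening: 0.169
finger_force: 50.0
```

Call:
carry_out:
  plan:
    - {"rot": [0, 0, 0], "xyz": [0, 0, -0.009], "grip": 255}
    - {"rot": [0, 0, 0], "xyz": [-0.02, 0.012, -0.009], "grip": 255}
    - {"rot": [0, 0, 0], "xyz": [-0.0393, 0.023, -0.009], "grip": 255}
    - {"rot": [0, 0, 0], "xyz": [-0.0393, 0.023, -0.006], "grip": 255}
    - {"rot": [0, 0, 0], "xyz": [-0.0393, 0.023, -0.004], "grip": 255}
    - {"rot": [0, 0, 0], "xyz": [-0.0393, 0.023, -0.0025], "grip": 255}
    - {"rot": [0, 0, 0], "xyz": [-0.0393, 0.023, -0.0012], "grip": 255}
    - {"rot": [0, 0, 0], "xyz": [-0.0393, 0.023, -0.0003], "grip": 255}

```text
clock: 16.08
tool_pos: [0.5576, -0.1443, 0.1612]
eef_rot: [0.207, 0.978, 0.001, 0.002]
contact_force: [0.6, 1.2, 9.0]
opening: 0.169
finger_force: 50.0
```

Call:
carry_out:
  plan:
    - {"rot": [0, 0, 0], "xyz": [0, 0, 0.0006], "grip": 255}
    - {"rot": [0, 0, 0], "xyz": [0, 0, 0.0012], "grip": 255}
    - {"rot": [0, 0, 0], "xyz": [0, 0, 0.0012], "grip": 255}

```text
clock: 16.33
tool_pos: [0.5578, -0.1443, 0.1602]
eef_rot: [0.207, 0.978, 0.001, 0.002]
contact_force: [1.3, 2.3, 8.6]
opening: 0.167
finger_force: 50.0
```

Call:
carry_out:
  plan:
    - {"rot": [0, 0, 0], "xyz": [0, 0, -0.009], "grip": 255}
    - {"rot": [0, 0, 0], "xyz": [0.02, 0.012, -0.009], "grip": 255}
    - {"rot": [0, 0, 0], "xyz": [0.0393, 0.023, -0.009], "grip": 255}
    - {"rot": [0, 0, 0], "xyz": [0.0393, 0.023, -0.006], "grip": 255}
    - {"rot": [0, 0, 0], "xyz": [0.0393, 0.023, -0.004], "grip": 255}
    - {"rot": [0, 0, 0], "xyz": [0.0393, 0.023, -0.0025], "grip": 255}
    - {"rot": [0, 0, 0], "xyz": [0.0393, 0.023, -0.0015], "grip": 255}
    - {"rot": [0, 0, 0], "xyz": [0.0393, 0.023, -0.001], "grip": 255}

```text
clock: 17.0
tool_pos: [0.5297, -0.109, 0.1596]
eef_rot: [0.208, 0.978, -0.0, -0.0]
contact_force: [-1.8, 0.4, 6.3]
opening: 0.17
finger_force: 50.0
```

Call:
carry_out:
  plan:
    - {"rot": [0, 0, 0], "xyz": [0, 0, 0.0005], "grip": 255}
    - {"rot": [0, 0, 0], "xyz": [0, 0, 0.001], "grip": 255}
    - {"rot": [0, 0, 0], "xyz": [0, 0, 0.001], "grip": 255}

```text
clock: 17.25
tool_pos: [0.5296, -0.1088, 0.1587]
eef_rot: [0.208, 0.978, -0.0, -0.0]
contact_force: [-3.0, 1.5, 5.9]
opening: 0.167
finger_force: 50.0
```

Call:
carry_out:
  plan:
    - {"rot": [0, 0, 0], "xyz": [0, 0, -0.009], "grip": 255}
    - {"rot": [0, 0, 0], "xyz": [0, -0.023, -0.009], "grip": 255}
    - {"rot": [0, 0, 0], "xyz": [0, -0.046, -0.009], "grip": 255}
    - {"rot": [0, 0, 0], "xyz": [0, -0.046, -0.006], "grip": 255}
    - {"rot": [0, 0, 0], "xyz": [0, -0.046, -0.004], "grip": 255}
    - {"rot": [0, 0, 0], "xyz": [0, -0.046, -0.0025], "grip": 255}
    - {"rot": [0, 0, 0], "xyz": [0, -0.046, -0.0012], "grip": 255}
    - {"rot": [0, 0, 0], "xyz": [0, -0.046, -0.0003], "grip": 255}

```text
clock: 17.92
tool_pos: [0.5117, -0.1504, 0.1595]
eef_rot: [0.207, 0.978, -0.0, 0.001]
contact_force: [-2.3, -2.3, 9.9]
opening: 0.172
finger_force: 50.0
```

Call:
carry_out:
  plan:
    - {"rot": [0, 0, 0], "xyz": [0, 0, 0.0006], "grip": 255}
    - {"rot": [0, 0, 0], "xyz": [0, 0, 0.0012], "grip": 255}
    - {"rot": [0, 0, 0], "xyz": [0, 0, 0.0012], "grip": 255}

```text
clock: 18.17
tool_pos: [0.5116, -0.1506, 0.1586]
eef_rot: [0.207, 0.978, -0.001, 0.001]
contact_force: [-2.9, -1.1, 10.5]
opening: 0.169
finger_force: 50.0
```

Call:
carry_out:
  plan:
    - {"rot": [0, 0, 0], "xyz": [0, 0, -0.009], "grip": 255}
    - {"rot": [0, 0, 0], "xyz": [-0.02, 0.012, -0.009], "grip": 255}
    - {"rot": [0, 0, 0], "xyz": [-0.0393, 0.023, -0.009], "grip": 255}
    - {"rot": [0, 0, 0], "xyz": [-0.0393, 0.023, -0.006], "grip": 255}
    - {"rot": [0, 0, 0], "xyz": [-0.0393, 0.023, -0.004], "grip": 255}
    - {"rot": [0, 0, 0], "xyz": [-0.0393, 0.023, -0.0025], "grip": 255}
    - {"rot": [0, 0, 0], "xyz": [-0.0393, 0.023, -0.0012], "grip": 255}
    - {"rot": [0, 0, 0], "xyz": [-0.0393, 0.023, -0.0003], "grip": 255}

```text
clock: 18.83
tool_pos: [0.5573, -0.1445, 0.1592]
eef_rot: [0.207, 0.978, 0.001, 0.002]
contact_force: [-0.1, 1.6, 9.9]
opening: 0.167
finger_force: 50.0
```

Call:
carry_out:
  plan:
    - {"rot": [0, 0, 0], "xyz": [0, 0, 0.0006], "grip": 255}
    - {"rot": [0, 0, 0], "xyz": [0, 0, 0.0012], "grip": 255}
    - {"rot": [0, 0, 0], "xyz": [0, 0, 0.0012], "grip": 255}

```text
clock: 19.08
tool_pos: [0.5575, -0.1445, 0.1586]
eef_rot: [0.207, 0.978, 0.001, 0.002]
contact_force: [-0.1, 1.0, 11.6]
opening: 0.168
finger_force: 50.0
```

The force on R has risen, so I'll test whether it has gone solid.

Call:
carry_out:
  plan:
    - {"rot": [0, 0, 0], "xyz": [0, 0, 0.0005], "grip": 255}
    - {"rot": [0, 0, 0], "xyz": [0, 0, 0.001], "grip": 255}
    - {"rot": [0, 0, 0], "xyz": [0, 0, 0.001], "grip": 255}

```text
clock: 19.33
tool_pos: [0.5576, -0.1446, 0.1583]
eef_rot: [0.207, 0.978, 0.001, 0.002]
contact_force: [-0.8, 0.9, 16.9]
opening: 0.169
finger_force: 50.0
```

R is solid (+1 mm of command gave +5 N and no sinking) at TCP z ≈ 0.158. Now P.

Call:
carry_out:
  plan:
    - {"rot": [0, 0, 0], "xyz": [0, 0, -0.009], "grip": 255}
    - {"rot": [0, 0, 0], "xyz": [0.02, 0.012, -0.009], "grip": 255}
    - {"rot": [0, 0, 0], "xyz": [0.0393, 0.023, -0.009], "grip": 255}
    - {"rot": [0, 0, 0], "xyz": [0.0393, 0.023, -0.006], "grip": 255}
    - {"rot": [0, 0, 0], "xyz": [0.0393, 0.023, -0.0045], "grip": 255}
    - {"rot": [0, 0, 0], "xyz": [0.0393, 0.023, -0.0032], "grip": 255}
    - {"rot": [0, 0, 0], "xyz": [0.0393, 0.023, -0.0025], "grip": 255}
    - {"rot": [0, 0, 0], "xyz": [0.0393, 0.023, -0.0018], "grip": 255}

```text
clock: 20.0
tool_pos: [0.5297, -0.109, 0.1581]
eef_rot: [0.208, 0.978, -0.0, -0.0]
contact_force: [-3.3, 2.3, 12.8]
opening: 0.165
finger_force: 50.0
```

Call:
carry_out:
  plan:
    - {"rot": [0, 0, 0], "xyz": [0, 0, 0.0004], "grip": 255}
    - {"rot": [0, 0, 0], "xyz": [0, 0, 0.0008], "grip": 255}
    - {"rot": [0, 0, 0], "xyz": [0, 0, 0.0008], "grip": 255}

```text
clock: 20.25
tool_pos: [0.5298, -0.109, 0.1579]
eef_rot: [0.208, 0.978, -0.0, 0.0]
contact_force: [-3.6, 1.3, 14.2]
opening: 0.168
finger_force: 50.0
```

Call:
carry_out:
  plan:
    - {"rot": [0, 0, 0], "xyz": [0, 0, 0.0004], "grip": 255}
    - {"rot": [0, 0, 0], "xyz": [0, 0, 0.0006], "grip": 255}
    - {"rot": [0, 0, 0], "xyz": [0, 0, 0.0006], "grip": 255}

```text
clock: 20.5
tool_pos: [0.5299, -0.109, 0.1577]
eef_rot: [0.208, 0.978, -0.0, 0.0]
contact_force: [-4.1, 2.2, 17.3]
opening: 0.167
finger_force: 50.0
```

Call:
carry_out:
  plan:
    - {"rot": [0, 0, 0], "xyz": [0, 0, -0.009], "grip": 255}
    - {"rot": [0, 0, 0], "xyz": [0, -0.023, -0.009], "grip": 255}
    - {"rot": [0, 0, 0], "xyz": [0, -0.046, -0.009], "grip": 255}
    - {"rot": [0, 0, 0], "xyz": [0, -0.046, -0.006], "grip": 255}
    - {"rot": [0, 0, 0], "xyz": [0, -0.046, -0.004], "grip": 255}
    - {"rot": [0, 0, 0], "xyz": [0, -0.046, -0.0025], "grip": 255}
    - {"rot": [0, 0, 0], "xyz": [0, -0.046, -0.0015], "grip": 255}
    - {"rot": [0, 0, 0], "xyz": [0, -0.046, -0.0008], "grip": 255}

```text
clock: 21.17
tool_pos: [0.5115, -0.1513, 0.158]
eef_rot: [0.207, 0.978, -0.001, 0.001]
contact_force: [-3.9, -3.2, 16.7]
opening: 0.17
finger_force: 50.0
```

Call:
carry_out:
  plan:
    - {"rot": [0, 0, 0], "xyz": [0, 0, 0.0004], "grip": 255}
    - {"rot": [0, 0, 0], "xyz": [0, 0, 0.0008], "grip": 255}
    - {"rot": [0, 0, 0], "xyz": [0, 0, 0.0008], "grip": 255}

```text
clock: 21.42
tool_pos: [0.5116, -0.1514, 0.1579]
eef_rot: [0.207, 0.978, -0.001, 0.001]
contact_force: [-4.2, -2.3, 16.4]
opening: 0.171
finger_force: 50.0
```

Call:
carry_out:
  plan:
    - {"rot": [0, 0, 0], "xyz": [0, 0, 0.0003], "grip": 255}
    - {"rot": [0, 0, 0], "xyz": [0, 0, 0.0005], "grip": 255}
    - {"rot": [0, 0, 0], "xyz": [0, 0, 0.0005], "grip": 255}

```text
clock: 21.67
tool_pos: [0.5117, -0.1514, 0.1577]
eef_rot: [0.207, 0.978, -0.001, 0.001]
contact_force: [-4.5, -2.7, 19.9]
opening: 0.167
finger_force: 50.0
```

Call:
carry_out:
  plan:
    - {"rot": [0, 0, 0], "xyz": [0, 0, -0.009], "grip": 255}
    - {"rot": [0, 0, 0], "xyz": [-0.02, 0.012, -0.009], "grip": 255}
    - {"rot": [0, 0, 0], "xyz": [-0.0393, 0.023, -0.009], "grip": 255}
    - {"rot": [0, 0, 0], "xyz": [-0.0393, 0.023, -0.006], "grip": 255}
    - {"rot": [0, 0, 0], "xyz": [-0.0393, 0.023, -0.004], "grip": 255}
    - {"rot": [0, 0, 0], "xyz": [-0.0393, 0.023, -0.0025], "grip": 255}
    - {"rot": [0, 0, 0], "xyz": [-0.0393, 0.023, -0.001], "grip": 255}
    - {"rot": [0, 0, 0], "xyz": [-0.0393, 0.023, -0.0005], "grip": 255}

```text
clock: 22.33
tool_pos: [0.5577, -0.1441, 0.1582]
eef_rot: [0.207, 0.978, 0.001, 0.002]
contact_force: [-1.5, 2.6, 18.4]
opening: 0.172
finger_force: 50.0
```

Call:
carry_out:
  plan:
    - {"rot": [0, 0, 0], "xyz": [0, 0, 0.0003], "grip": 255}
    - {"rot": [0, 0, 0], "xyz": [0, 0, 0.0003], "grip": 255}

```text
clock: 22.5
tool_pos: [0.5577, -0.1442, 0.1582]
eef_rot: [0.207, 0.978, 0.001, 0.002]
contact_force: [-1.6, 2.1, 16.5]
opening: 0.166
finger_force: 50.0
```

Call:
carry_out:
  plan:
    - {"rot": [0, 0, 0], "xyz": [0, 0, -0.009], "grip": 255}
    - {"rot": [0, 0, 0], "xyz": [0.02, 0.012, -0.009], "grip": 255}
    - {"rot": [0, 0, 0], "xyz": [0.0393, 0.023, -0.009], "grip": 255}
    - {"rot": [0, 0, 0], "xyz": [0.0393, 0.023, -0.006], "grip": 255}
    - {"rot": [0, 0, 0], "xyz": [0.0393, 0.023, -0.003], "grip": 255}
    - {"rot": [0, 0, 0], "xyz": [0.0393, 0.023, -0.0015], "grip": 255}
    - {"rot": [0, 0, 0], "xyz": [0.0393, 0.023, -0.0003], "grip": 255}
    - {"rot": [0, 0, 0], "xyz": [0.0393, 0.023, -0.0001], "grip": 255}

```text
clock: 23.17
tool_pos: [0.5295, -0.1078, 0.1574]
eef_rot: [0.208, 0.978, 0.0, -0.0]
contact_force: [-4.8, 3.8, 21.1]
opening: 0.169
finger_force: 50.0
```

Call:
carry_out:
  plan:
    - {"rot": [0, 0, 0], "xyz": [0, 0, -0.009], "grip": 255}
    - {"rot": [0, 0, 0], "xyz": [-0.02, -0.012, -0.009], "grip": 255}
    - {"rot": [0, 0, 0], "xyz": [-0.0393, -0.023, -0.009], "grip": 255}
    - {"rot": [0, 0, 0], "xyz": [-0.0393, -0.023, -0.005], "grip": 255}
    - {"rot": [0, 0, 0], "xyz": [-0.0393, -0.023, -0.0025], "grip": 255}
    - {"rot": [0, 0, 0], "xyz": [-0.0393, -0.023, -0.001], "grip": 255}
    - {"rot": [0, 0, 0], "xyz": [-0.0393, -0.023, 0.0002], "grip": 255}
    - {"rot": [0, 0, 0], "xyz": [-0.0393, -0.023, 0.0004], "grip": 255}

```text
clock: 23.83
tool_pos: [0.5578, -0.1488, 0.1584]
eef_rot: [0.209, 0.978, -0.002, 0.003]
contact_force: [-3.1, -4.5, 22.7]
opening: 0.168
finger_force: 50.0
```

Call:
carry_out:
  plan:
    - {"rot": [0, 0, 0], "xyz": [0, 0, 0.0002], "grip": 255}
    - {"rot": [0, 0, 0], "xyz": [0, 0, 0.0002], "grip": 255}

```text
clock: 24.0
tool_pos: [0.5578, -0.1488, 0.1584]
eef_rot: [0.209, 0.978, -0.002, 0.003]
contact_force: [-3.0, -4.9, 21.5]
opening: 0.169
finger_force: 50.0
```

All three lugs are solid above 20 N at equal heights. I'll lift clear and look.

Call:
carry_out:
  plan:
    - {"rot": [0, 0, 0], "xyz": [0, 0, -0.015], "grip": 255}
    - {"rot": [0, 0, 0], "xyz": [0, 0, -0.04], "grip": 255}
    - {"rot": [0, 0, 0], "xyz": [-0.02, 0, -0.061], "grip": 255}
    - {"rot": [0, 0, 0], "xyz": [-0.05, 0, -0.061], "grip": 255}
    - {"rot": [0, 0, 0], "xyz": [-0.05, 0, -0.061], "grip": 255}
    - {"rot": [0, 0, 0], "xyz": [-0.05, 0, -0.061], "grip": 255}

```text
clock: 24.5
tool_pos: [0.6021, -0.1661, 0.2154]
eef_rot: [0.208, 0.978, -0.0, -0.0]
contact_force: [-0.3, 0.7, -1.9]
opening: 0.168
finger_force: 50.0
```

```bash
python3 look.py 4 wrist scene side
python3 - <<'E'
from h import *
c=[]
w=cv2.imread("pics/wrist4.png"); c.append(cv2.resize(w[50:250,255:375],(300,500),interpolation=2))
s=r.get_state()
for n in("scene","side"):
    u=proj(n,(.56,-.14,.11)).astype(int); print(n,u,proj(n,np.array(s["tool_pos"])-[0,0,.074]));im=cv2.imread(f"pics/{n}4.png"); c.append(cv2.resize(im[u[1]-30:u[1]+30,u[0]-60:u[0]+60],(500,250),interpolation=2))
cv2.imwrite("pics/crop4.png",np.hstack([c[0],np.vstack(c[1:])]))
E
```

```text
[ 0.6003 -0.165   0.2149] [ 0.207  0.978  0.    -0.002] [ 0.3  0.5 -1.4]
scene [268 158] [247.12561726 148.22537754]
side [345 227] [368.70706783 221.84600365]
```

View pics/crop4.png

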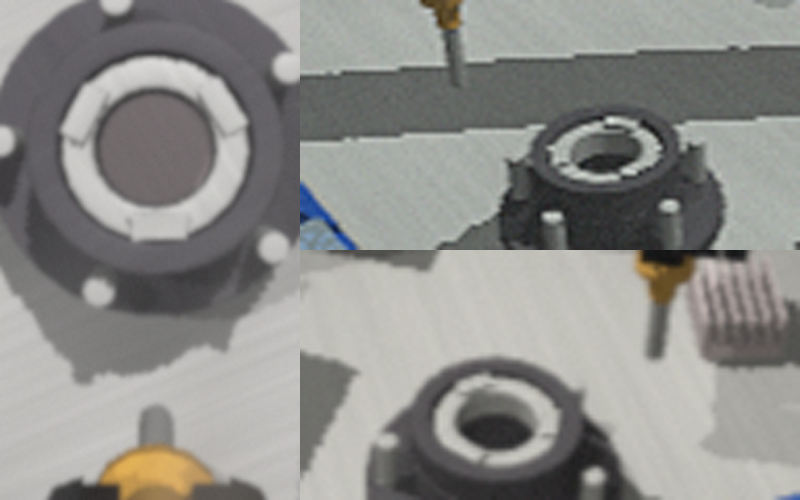

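The cup now sits down inside the bore, level all round in all three views. The drift is still straight in the grip, with its tip at wrist (318,213) as before. Now I'll carry it back to its block.

Call:
carry_out:
  plan:
    - {"rot": [0, 0, 0], "xyz": [0.015, 0.017, 0], "grip": 255}
    - {"rot": [0, 0, 0], "xyz": [0.04, 0.0455, 0], "grip": 255}
    - {"rot": [0, 0, 0], "xyz": [0.067, 0.076, 0], "grip": 255}
    - {"rot": [0, 0, 0], "xyz": [0.094, 0.107, 0], "grip": 255}
    - {"rot": [0, 0, 0], "xyz": [0.121, 0.137, 0], "grip": 255}
    - {"rot": [0, 0, 0], "xyz": [0.148, 0.168, 0], "grip": 255}
    - {"rot": [0, 0, 0], "xyz": [0.175, 0.198, 0], "grip": 255}
    - {"rot": [0, 0, 0], "xyz": [0.2, 0.227, 0], "grip": 255}

```text
clock: 25.32
tool_pos: [0.5087, 0.125, 0.2159]
eef_rot: [0.207, 0.978, -0.0, -0.001]
contact_force: [-0.5, 0.9, -0.8]
opening: 0.169
finger_force: 50.0
```

Call:
carry_out:
  plan:
    - {"rot": [0, 0, 0], "xyz": [0.02, 0.022, 0], "grip": 255}
    - {"rot": [0, 0, 0], "xyz": [0.035, 0.0395, 0], "grip": 255}
    - {"rot": [0, 0, 0], "xyz": [0.035, 0.0395, 0.02], "grip": 255}
    - {"rot": [0, 0, 0], "xyz": [0.035, 0.0395, 0.045], "grip": 255}
    - {"rot": [0, 0, 0], "xyz": [0.035, 0.0395, 0.055], "grip": 255}
    - {"rot": [0, 0, 0], "xyz": [0.035, 0.0395, 0.055], "grip": 255}
    - {"rot": [0, 0, 0], "xyz": [0.035, 0.0395, 0.055], "grip": 255}

```text
clock: 25.9
tool_pos: [0.4947, 0.1728, 0.161]
eef_rot: [0.208, 0.978, -0.001, -0.001]
contact_force: [0.1, 0.1, -1.1]
opening: 0.17
finger_force: 50.0
```

```bash
python3 look.py 5 wrist scene side
python3 - <<'E'
from h import *
s=r.get_state(); c=[]
w=cv2.imread("pics/wrist5.png"); c.append(cv2.resize(w[130:250,255:375],(500,500),interpolation=2))
for n in("scene","side"):
    u=proj(n,(.497,.172,.075)).astype(int); print(n,u);im=cv2.imread(f"pics/{n}5.png"); c.append(cv2.resize(im[u[1]-35:u[1]+15,u[0]-30:u[0]+30],(300,250),interpolation=2))
cv2.imwrite("pics/crop5.png",np.hstack([c[0],np.vstack(c[1:])]))
E
```

```text
[0.4958 0.1732 0.162 ] [0.208 0.978 0.    0.001] [ 0.4 -0.4 -1.4]
scene [371 231]
side [287 163]
```

View pics/crop5.png

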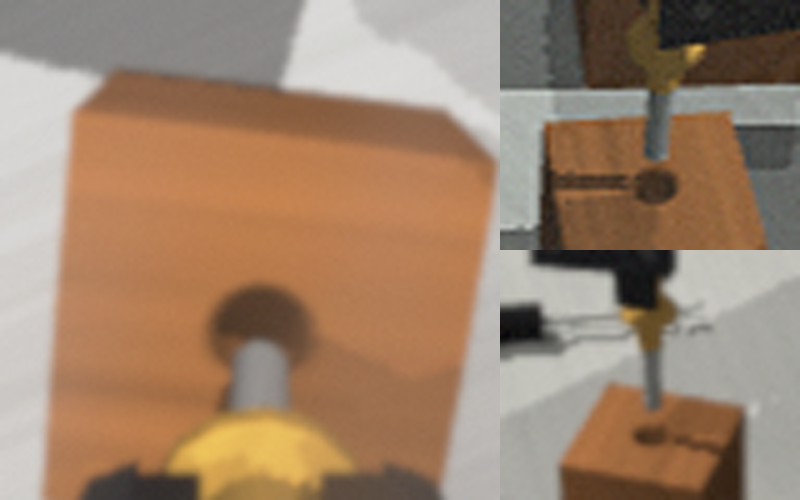

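The wrist crop shows the hole at (318,208) with the tip just above it. The scene and side crops agree.

Run:
```python
from h import *
s=r.get_state(); s["tool_pos"]=np.array([.4953,.173,.1615]); s["eef_rot"]=[.2075,.978,0,0]
A=R.from_quat(s["eef_rot"]).as_matrix()
f=lambda X:np.round(A.T@(X-s["tool_pos"]),4)
im=cv2.imread("pics/wrist5.png"); 
for y in(207,208,209): print(f(plane("wrist",(317.7,y),.072,s)))
print("tip",f(plane("wrist",(317.5,213),.1615-.074,s)))
print("2view hole",f(meet([ray("scene",(341+655/5-100,196+185/5)),ray("side",(257+(650-500)/5,128+(435-250)/5))])[0]))
```

```text
[-0.0009  0.0004  0.0895]
[-0.0017  0.0004  0.0895]
[-0.0025  0.0004  0.0895]
tip [-0.0006  0.0003  0.074 ]
2view hole [-0.0006  0.0001  0.0919]
```

Aligned to within about 1 mm, so I'll lower it.

Call:
carry_out:
  plan:
    - {"rot": [0, 0, 0], "xyz": [-0.0005, 0, 0.015], "grip": 255}
    - {"rot": [0, 0, 0], "xyz": [-0.0005, 0, 0.03], "grip": 255}
    - {"rot": [0, 0, 0], "xyz": [-0.0005, 0, 0.045], "grip": 255}
    - {"rot": [0, 0, 0], "xyz": [-0.0005, 0, 0.06], "grip": 255}
    - {"rot": [0, 0, 0], "xyz": [-0.0005, 0, 0.068], "grip": 255}
    - {"rot": [0, 0, 0], "xyz": [-0.0005, 0, 0.0715], "grip": 255}
    - {"rot": [0, 0, 0], "xyz": [-0.0005, 0, 0.0725], "grip": 255}
    - {"rot": [0, 0, 0], "xyz": [-0.0005, 0, 0.0725], "grip": 255}

```text
clock: 26.72
tool_pos: [0.4962, 0.1733, 0.0891]
eef_rot: [0.207, 0.978, 0.0, 0.0]
contact_force: [-0.9, 0.1, -2.7]
opening: 0.165
finger_force: 50.0
```

Call:
carry_out:
  plan:
    - {"rot": [0, 0, 0], "xyz": [0, 0, 0.0005], "grip": 255}
    - {"rot": [0, 0, 0], "xyz": [0, 0, 0.001], "grip": 255}
    - {"rot": [0, 0, 0], "xyz": [0, 0, 0.001], "grip": 255}

```text
clock: 26.97
tool_pos: [0.4961, 0.1732, 0.0881]
eef_rot: [0.207, 0.978, 0.0, 0.0]
contact_force: [0.6, -0.4, -1.9]
opening: 0.165
finger_force: 50.0
```

Call:
carry_out:
  plan:
    - {"rot": [0, 0, 0], "xyz": [0, 0, 0.0005], "grip": 255}
    - {"rot": [0, 0, 0], "xyz": [0, 0, 0.001], "grip": 255}
    - {"rot": [0, 0, 0], "xyz": [0, 0, 0.0015], "grip": 255}
    - {"rot": [0, 0, 0], "xyz": [0, 0, 0.0015], "grip": 255}

```text
clock: 27.3
tool_pos: [0.496, 0.1731, 0.0868]
eef_rot: [0.207, 0.978, 0.0, 0.0]
contact_force: [-1.0, -0.3, 5.9]
opening: 0.165
finger_force: 50.0
```

The guard is seated at the same height as when it was picked up. Now I'll release and retreat.

Call:
carry_out:
  plan:
    - {"rot": [0, 0, 0], "xyz": [0, 0, -0.0005], "grip": 100}
    - {"rot": [0, 0, 0], "xyz": [0, 0, -0.0005], "grip": 100}
    - {"rot": [0, 0, 0], "xyz": [0, 0, -0.0005], "grip": 60}
    - {"rot": [0, 0, 0], "xyz": [0, 0, -0.0005], "grip": 60}
    - {"rot": [0, 0, 0], "xyz": [0, 0, -0.0005], "grip": 60}

```text
clock: 27.72
tool_pos: [0.4958, 0.1731, 0.0866]
eef_rot: [0.207, 0.978, 0.0, -0.0]
contact_force: [-0.8, -0.0, 0.2]
opening: 0.52
finger_force: 0.0
```

Call:
carry_out:
  plan:
    - {"rot": [0, 0, 0], "xyz": [0, 0, -0.015], "grip": 60}
    - {"rot": [0, 0, 0], "xyz": [0, 0, -0.045], "grip": 60}
    - {"rot": [0, 0, 0], "xyz": [0, 0, -0.08], "grip": 60}
    - {"rot": [0, 0, 0], "xyz": [0, 0, -0.12], "grip": 60}
    - {"rot": [0, 0, 0], "xyz": [0, 0, -0.15], "grip": 60}
    - {"rot": [0, 0, 0], "xyz": [0.05, 0.02, -0.15], "grip": 60}
    - {"rot": [0, 0, 0], "xyz": [0.05, 0.02, -0.15], "grip": 60}

```text
clock: 28.3
tool_pos: [0.4565, 0.2151, 0.2387]
eef_rot: [0.206, 0.978, 0.002, 0.001]
contact_force: [-0.9, -0.1, -0.2]
opening: 0.765
finger_force: 0.0
```

```bash
python3 look.py 6 scene side
python3 - <<'E'
from h import *
c=[]
for n in("scene","side"):
    im=cv2.imread(f"pics/{n}6.png"); b=[]
    for X in((.497,.172,.085),(.533,-.134,.08)):
        u=proj(n,X).astype(int); b.append(cv2.resize(im[u[1]-38:u[1]+37,u[0]-50:u[0]+50],(400,300),interpolation=2))
    c.append(np.hstack(b))
cv2.imwrite("pics/crop6.png",np.vstack(c))
T=dict(top=((374,210),(287,145)))
E
```

```text
[0.4547 0.2162 0.2377] [ 0.204  0.979  0.002 -0.001] [-1.9  2.1 -0.2]
```

View pics/crop6.png

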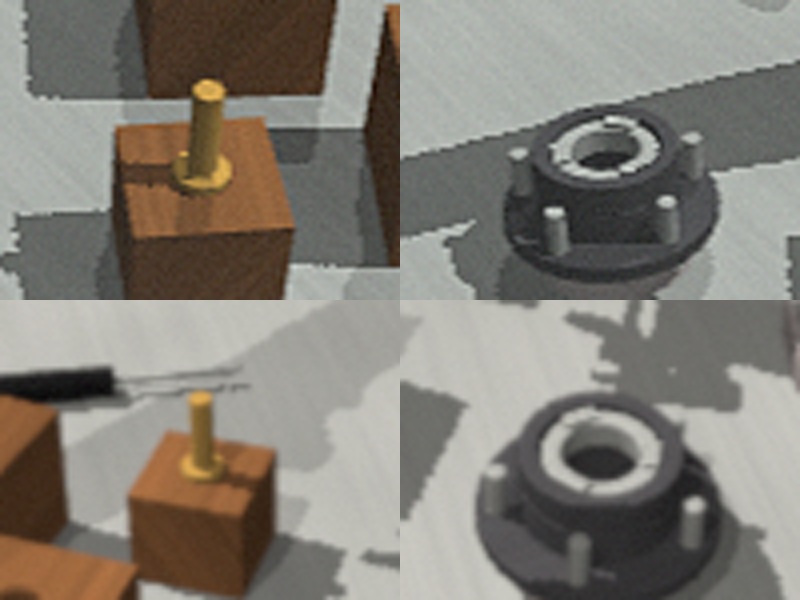

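The crops show the drift upright in its block with the guard on the wood, and the cup level with the hub face all round. The robot is clear of everything, so I'm handing in.

```bash
python3 -c "
from plant import r
print(r.finish_job())"
```

```text
the job is handed in; nothing more can be done
None
```

The job is handed in: all three lugs went solid at about 20 N with no more sinking (highest reading 22.7 N), the cup looks level with the hub face all round, and the drift is back upright and fully down in its block with the gripper clear, at about 28 s.

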